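# Turn the organiser tray round in the tilt-out rattan bin

## Robot

A 6-joint arm with a two-finger parallel gripper is mounted at the origin on the work surface. World frame = base frame: x ahead of the robot, y to its left, z up, the work surface at z = 0. Lengths are in mm, angles in degrees, forces in N, time in s.
With the tool pointing down it reaches from about 350 to 725 mm from the base axis. Payload 4.3 kg.
Tool frame: the origin (TCP) lies at the very end of the fingers, on their centre line; the grasp point (between the pads) lies 19 mm behind it (env.grip_depth is the distance from the TCP to the grasp point, in mm); z points along the fingers, y is the direction in which the jaws open and shut (so a half turn about z gives the same grasp; the last joint's range is limited). The gripper opens to 85 mm and grips with 20 to 120 N. Pads are 22 mm wide; open, the fingers measure 114 mm over their backs; the gripper's body (76 mm by 85 mm) begins 54 mm behind the grasp point. The pads swing forward as they close: fully open they stand 13 mm farther back than shut.
Start: joints at [64.441, 21.618, 4.641, 73.018, 0, 83.68], TCP at [189.485, 542.92, 231.329] pointing down, gripper open.
Joint ranges: [-156.06, 156.06], [-48.1, 94.91], [-58.44, 69.94], [-101.28, 121.22], [-78.64, 73.56], [-180, 180]. Speed limits (degrees/s): [147.25, 147.25, 180, 180, 180, 180].

## Interface

Orientations are given as a 3x3 rotation matrix whose columns are the frame's x, y, z axes.
In Python, from plant import env, hand, vision, job_done gives the robot as it stands. Calls block until the motion is done:
- env.reach(position, orientation): joint-space move of the TCP to a pose.
- env.move_linear(position, velocity=150, ori=None, threshold=None): straight line of the TCP; ori=None keeps the orientation; velocity is the mean speed in mm/s. With threshold (N) it stops when the force on the tool has changed by that much, and returns True; else False.
- env.move_j(angles): joint-space move.
- hand.set_gripper(opening, effort=None): opening from 0.0 (shut) to 1.0 (fully open); effort is the grip in N (None keeps the last); returns when the fingers have stopped.
- env.dwell(seconds).
- env.ik(position, orientation): joint angles nearest the present ones, or None.
- vision.camera(name): name is "side" or "top"; returns a dict with "color" (400x640x3 uint8, blue, green, red), "fov_y" (degrees; the focal length in pixels is half the picture's height over the tangent of half this angle, whatever the lens; pixels are square), "cx", "cy" (the principal point, pixels), "view" (4x4, takes a point from world to camera coordinates). Camera axes: x right, y down, z forward; pixel columns grow to the right and rows downward; lengths in mm; the calibration is good to about 2 mm. A picture is of the moment at which its call begins. There is no depth.
A pose or a line that the arm cannot do raises env.MotionError and nothing moves.
- job_done(): hands the job in, once; it reports no verdict.
Readings, each from a call of its own:
- env.read_time_s(): time.
- env.read_q(): joint angles.
- env.read_qd(): joint speeds.
- env.read_effort(): joint torques, N m.
- env.read_eef_pos(): TCP position.
- env.read_tcp_rot(): TCP orientation.
- env.read_force(): force on the tool from outside, world axes, zero at the start.
- env.read_torque(): the same for the moment, N m.
- env.read_gripper_width(): opening from 0.0 (shut) to 1.0 (fully open).
Only numpy, scipy, OpenCV 4.12 (cv2) and the standard library are available. Lean on these libraries where they do the work, as an engineer would, in place of code of your own. Each camera call takes 0.05 s, during which the arm holds its last target.

## Task

The lift-out organiser tray has been put into the tilted-out rattan bin back to front: its row of tall pockets stands at the wall side, where it fouls the top board, so the bin cannot be shut. Lift the tray right out by its handle, turn it half round and seat it fully down on its ledges again with the tall pockets next to the bin's front panel, then push the bin completely shut. Do not knock over or push about the other things on the shelf.

Things in the scene. Friction and masses are not known exactly. Their poses are not given: they have to be found in the camera images.
- unit: Light oak cabinet, 250 wide x 160 deep x 262 high mm, open at the front, fixed to the board. Origin on the board under the pivot line of its bin, at the middle of its front; x points to its back wall (away from the robot), y to its left, z up. Side boards 16 mm thick, front edges at x = 0; top board from z = 244 to 262 mm, its front edge at x = 16 mm.
- bin (a joint): Brown rattan-look plastic bin, 126 mm high, hinged in the unit along its lower front edge. 0 = tilted fully out towards the robot by 0.62 rad, against its stop (its start); 0.62 = shut, walls upright. A friction stay (about 1.2 N m) holds it at any angle: pressing down into it with more than about 17 N swings it inwards. Shutting it takes 10 to 15 N at the pull bar.
- bin_pivot (a point): Middle of the bin's hinge line, 34 mm above the board at the unit's x = 0; the frame tilts with the bin: x from front panel to back, y to the left, z up along its walls (leaning to the robot by 0.62 minus the joint value). Front panel 246 mm wide, inner face at x = 0, outer face at x = -8 mm, weave standing out 5 mm more; inside 128 mm (x) by 200 mm (y).
- bin_seat (a point): Centre of the tray's seat in the bin, 75 mm up from the pivot and 64 mm behind the front panel's inner face; axes as bin_pivot. Four ledges in this plane carry the tray. The walls rise 45 mm above it to an 8 mm thick rim (top 49 mm above it), square at its inner edge, with no lead-in. Seated, the tray's underside centre lies here, with about 1 mm play all round.
- bin_pull (a point): Middle of the dark steel pull bar on the bin's front panel: a round bar 11 mm thick, 100 mm long (y), 35 mm in front of the panel's face (x = -43 mm from the pivot) and 98 mm up from the pivot; axes as bin_pivot. Push it away from the robot to shut the bin; it moves on an arc about the pivot.
- tray: Light grey plastic organiser tray, 126 mm (x) by 198 mm (y), 0.3 to 0.5 kg. Origin at the centre of its underside, z up, x towards its four tall pockets (x = 38 to 61 mm, full width, 110 mm high). Other walls 42 mm high. It starts seated in the bin with its x along the bin's x (pockets at the back); it must end the other way, its x against the bin's x (pockets at the front panel).
- tray_grip (a point): Centre of the tray's carrying handle: a bar 70 mm long (tray's y), 12 mm thick (x), 26 mm high, 91 to 117 mm above the underside, in the middle of the tray; axes as the tray's. Take it from above along the tray's z, fingers closing along its x. The pockets' wall stands 32 mm beside the bar and ends 6 mm above this point; the other side is free.
- tray_pockets (a point): Middle of the upper rim of the tall pockets: x = 48 mm, z = 110 mm in the tray.
- pen_pot: White ceramic pen pot, round, 80 mm wide, 105 mm high; origin under its centre. Leave alone.
- tape_roll_a: Brown tape roll lying flat on the board, 110 mm wide, 48 mm high; origin under its centre. Leave alone.
- tape_roll_b: Brown tape roll lying flat on the board, 110 mm wide, 48 mm high; origin under its centre. Leave alone.
- canister: Lidded stainless steel canister, 104 mm wide, 157 mm high with its knob; origin under its centre. Leave alone.
- tape_dispenser: Heavy black desk tape dispenser, 165 mm long (x) by 66 mm, 100 mm high; origin under its centre. Leave alone.
- torch: Dark blue torch lying down, 140 mm long (x), 48 mm high; origin under its middle. Leave alone.
- stapler: Stapler, 130 mm long (x), 45 mm high; origin under its centre. Leave alone.
Not all that is in view belongs to the job. Leave any red look-alike of the tray alone.

How it is judged:
By the outcome, as a careful person would: the job done as asked, in the order asked, and still so for the second after the job is handed in, with the robot touching nothing.
It also fails if it takes over 64 s, if anything falls off the work surface, if the arm or the gripper's body presses on something with over 40 N, if the wrist force passes 120 N, or if a joint passes its speed limit or range.

## Working session

There is one attempt and no reset: what is moved stays moved. The work goes in short steps, each a Python script; the robot and the scene stay as the last script left them, time stands still between calls to the robot, and variables do not carry over. Pictures are saved under pics/ and viewed, and the job is handed in when it is done.

```bash
ls; mkdir -p pics; python3 - <<'E'
from plant import env,hand,vision
import cv2,numpy as np
for n in("side","top"):
    c=vision.camera(n);cv2.imwrite(f"pics/{n}0.png",c["color"]);print(n,c["fov_y"],c["cx"],c["cy"]);print(np.round(c["view"],4).tolist())
    print([k for k in c])
print(env.read_time_s(),env.grip_depth,np.round(env.read_tcp_rot(),3).tolist())
E
```

```text
pics
side 52.10569638014902 312.3348684392097 203.13314855801656
[[0.7575, -0.6525, -0.0206, -377.3599], [-0.4714, -0.525, -0.7086, 333.8455], [0.4516, 0.5465, -0.7053, 1134.0502], [0.0, 0.0, 0.0, 1.0]]
['color', 'fov_y', 'cx', 'cy', 'view']
top 51.586183236119716 328.5125413149589 196.29279443479822
[[0.008, -0.9999, -0.0116, 0.6433], [-0.9864, -0.006, -0.1644, 499.8848], [0.1643, 0.0127, -0.9863, 1463.8219], [0.0, 0.0, 0.0, 1.0]]
['color', 'fov_y', 'cx', 'cy', 'view']
0.1 18.700000000000003 [[-0.944, 0.33, -0.001], [0.33, 0.944, -0.002], [0.0, -0.002, -1.0]]
```

View pics/side0.png

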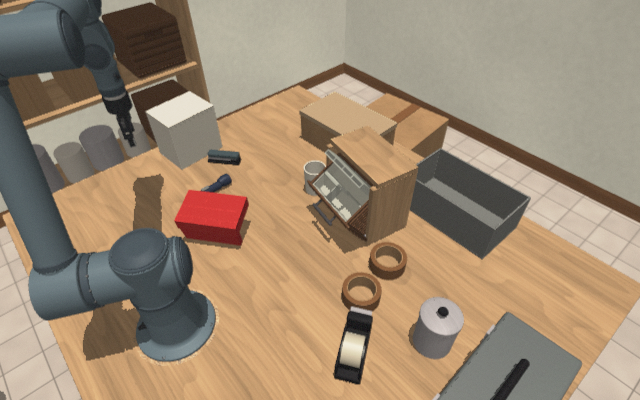

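View pics/top0.png

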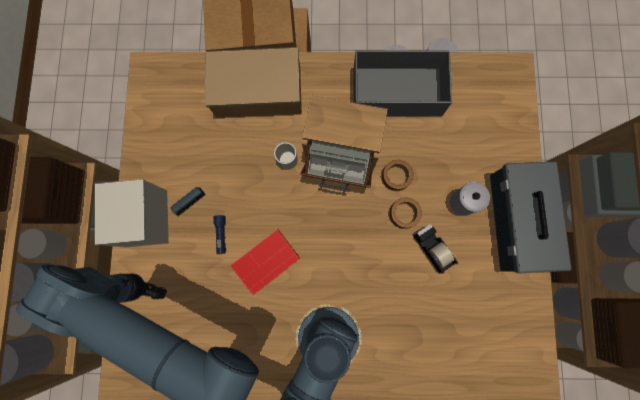

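Both views show the cabinet ahead of the robot: at about (345,140) in the top view and (375,185) in the side view. The pen pot stands to its left, with the tape rolls, dispenser and canister to its right. The red decoy is at (265,262) in the top view. Next I'll zoom in on the unit.

```bash
python3 - <<'E'
import cv2
t=cv2.imread("pics/top0.png")[90:205,260:420];cv2.imwrite("pics/top0z.png",cv2.resize(t,None,fx=5,fy=5,interpolation=cv2.INTER_CUBIC))
s=cv2.imread("pics/side0.png")[115:255,290:430];cv2.imwrite("pics/side0z.png",cv2.resize(s,None,fx=4.2,fy=4.2,interpolation=cv2.INTER_CUBIC))
E
```

```text
(no output)
```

View pics/top0z.png

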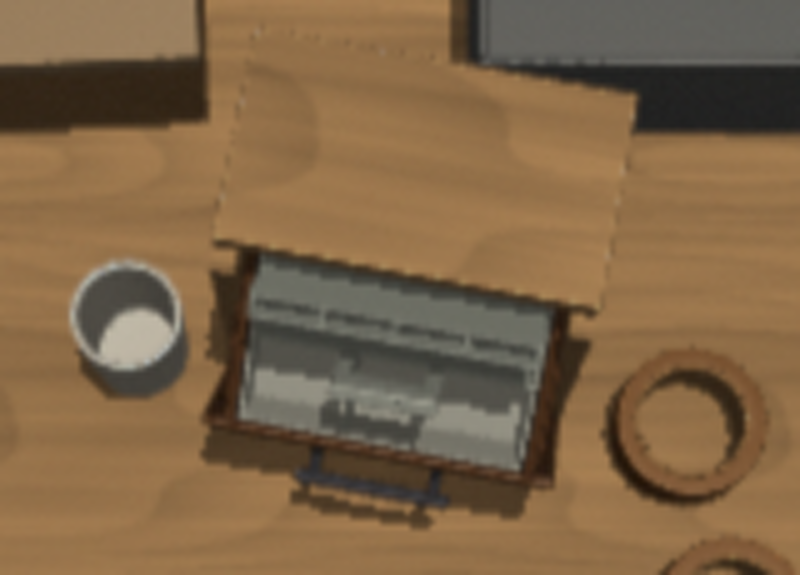

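View pics/side0z.png

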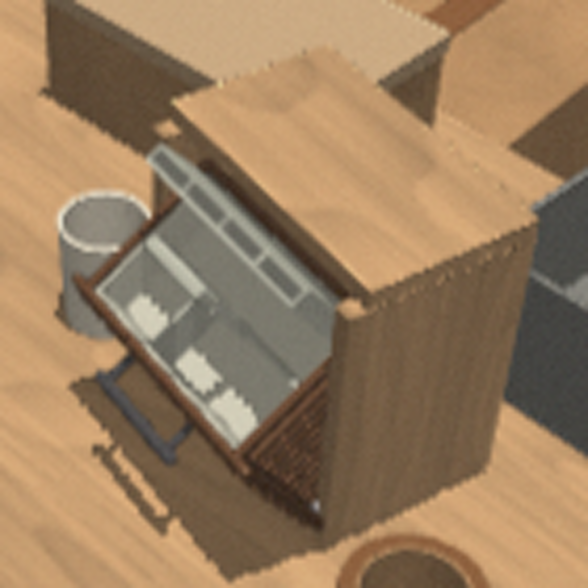

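```bash
cat > h.py <<'E'
import numpy as np
V={"side":(52.10569638014902,312.3348684392097,203.13314855801656,np.array([[0.7575,-0.6525,-0.0206,-377.3599],[-0.4714,-0.525,-0.7086,333.8455],[0.4516,0.5465,-0.7053,1134.0502],[0,0,0,1]])),
"top":(51.586183236119716,328.5125413149589,196.29279443479822,np.array([[0.008,-0.9999,-0.0116,0.6433],[-0.9864,-0.006,-0.1644,499.8848],[0.1643,0.0127,-0.9863,1463.8219],[0,0,0,1]]))}
def onplane(cam,px,z):
    f,cx,cy,M=V[cam];f=200/np.tan(np.radians(f/2))
    R=M[:3,:3];t=M[:3,3];c=-np.linalg.solve(R,t)
    d=np.linalg.solve(R,np.array([(px[0]-cx)/f,(px[1]-cy)/f,1.]))
    return c+d*(z-c[2])/d[2]
def proj(cam,p):
    f,cx,cy,M=V[cam];f=200/np.tan(np.radians(f/2))
    q=M[:3,:3]@np.asarray(p)+M[:3,3];return np.array([cx+f*q[0]/q[2],cy+f*q[1]/q[2]])
def kabsch2(A,B):
    A=np.array(A)[:,:2];B=np.array(B)[:,:2];a=A.mean(0);b=B.mean(0)
    H=(A-a).T@(B-b);th=np.arctan2(H[0,1]-H[1,0],H[0,0]+H[1,1])
    R=np.array([[np.cos(th),-np.sin(th)],[np.sin(th),np.cos(th)]]);t=b-R@a
    return th,t,(A@R.T+t)-B
E
python3 - <<'E'
from h import *
U=[(16,125),(16,-125),(160,-125),(160,125)]
z5=lambda a:(a[0]/5+260-.4,a[1]/5+90-.4)
z4=lambda a:(a[0]/4.2+290-.38,a[1]/4.2+115-.38)
T=[onplane("top",z5(p),262) for p in [(213,240),(596,313),(637,92),(256,30)]]
S=[onplane("side",z4(p),262) for p in [(172,103),(358,292),(537,222),(325,48)]]
np.set_printoptions(precision=1,suppress=True)
for W in(T,S):
    th,t,r=kabsch2(U,W);print(np.degrees(th),t,r.tolist()); print(np.array(W))
# pull bar at z 89 and bar handle
def bp(x,y,z,j=0.): # bin frame -> unit
    a=.62-j;return np.array([x*np.cos(a)-z*np.sin(a),y,34+x*np.sin(a)+z*np.cos(a)])
for y in(50,-50):print(bp(-43,y,98))
for p in[(300,475),(443,500)]:print("top pull",onplane("top",z5(p),89))
for p in[(105,378),(172,456)]:print("side pull",onplane("side",z4(p),89))
E
```

```text
-10.293692207721422 [613.3 -32.3] [[-0.016021703381056795, 1.447912753389744], [1.9764985829187935, -2.309833347434079], [-2.696096575593515, -0.047984775788165734], [0.7356196960560055, 0.9099053698324653]]
[[ 651.4   86.3  262. ]
 [ 604.8 -155.9  262. ]
 [ 751.1 -183.9  262. ]
 [ 792.4   61.1  262. ]]
-11.440732173174473 [609.2 -34.9] [[-1.4421857050226663, 3.1143763930530213], [0.19921002434557522, -4.603710660509336], [-2.1632473518051256, -0.1463227828255924], [3.4062230324825578, 1.6356570502818997]]
[[ 651.1   81.3  262. ]
 [ 599.9 -156.   262. ]
 [ 743.4 -189.   262. ]
 [ 787.4   54.2  262. ]]
[-91.9  50.   88.8]
[-91.9 -50.   88.8]
top pull [533.7  35.4  89. ]
top pull [516.3 -65.7  89. ]
side pull [533.8  27.2  89. ]
side pull [517.3 -67.2  89. ]
```

```bash
python3 - <<'E'
import cv2,numpy as np
for n,(x0,y0,x1,y1) in {"top":(290,85,400,200),"side":(295,120,430,250)}.items():
    g=cv2.cvtColor(cv2.imread(f"pics/{n}0.png"),cv2.COLOR_BGR2GRAY)[y0:y1,x0:x1]
    L,w,_,_=cv2.createLineSegmentDetector(cv2.LSD_REFINE_ADV).detect(g)
    img=cv2.resize(cv2.cvtColor(g,cv2.COLOR_GRAY2BGR),None,fx=5.0 if n=="top" else 4.5,fy=5.0 if n=="top" else 4.5); s=5.0 if n=="top" else 4.5
    print(n)
    for i,l in enumerate(L[:,0]):
        d=np.hypot(l[2]-l[0],l[3]-l[1])
        if d<12: continue
        p=l*s+ s/2-.5
        cv2.line(img,(int(p[0]),int(p[1])),(int(p[2]),int(p[3])),(0,0,255),1)
        cv2.putText(img,str(i),(int((p[0]+p[2])/2),int((p[1]+p[3])/2)),0,.5,(0,255,255),1)
        print(i,np.round(l+[x0,y0,x0,y0],1),round(d,1))
    cv2.imwrite(f"pics/{n}_lsd.png",img)
E
```

```text
top
0 [371.9 169.4 370.2 186.7] 17.4
1 [387.3 190.4 378.8 176.5] 16.3
2 [303.1 137.  379.3 151. ] 77.5
3 [299.  173.6 304.7 162.7] 12.3
6 [300.9  85.6 301.1 113.1] 27.5
8 [386.7 108.2 349.5 102.4] 37.6
9 [302.3 163.1 301.9 144.3] 18.8
10 [380.2 178.  381.4 165.6] 12.4
11 [298.5  98.2 297.9  85.6] 12.6
12 [349.9 101.9 350.4  85.5] 16.4
14 [366.9 170.8 370.  152. ] 19.1
17 [383.5 177.7 395.2 188.6] 16.0
18 [343.2 195.1 318.1 190.7] 25.5
20 [363.5 184.4 365.6 171.5] 13.1
21 [316.9 184.5 301.7 181.8] 15.4
22 [307.  173.6 362.2 183.9] 56.1
23 [359.3 101.5 398.2 102.8] 38.9
24 [345.6 168.  312.9 163.4] 33.1
25 [362.1 193.  344.2 190.3] 18.1
26 [360.8 172.4 347.1 169.5] 14.0
27 [340.8 189.6 320.6 185.6] 20.6
28 [310.6 153.3 363.1 163.1] 53.4
29 [355.8  85.6 355.8 100.6] 15.0
30 [367.  152.5 313.  142.6] 54.9
32 [339.3 153.7 364.4 158.2] 25.5
34 [382.2 167.  391.7 159.1] 12.3
35 [325.6 150.9 338.3 153.6] 13.0
36 [361.8 166.  334.3 161.2] 28.0
38 [330.8 161.3 313.2 156.6] 18.2
39 [345.7 175.1 359.5 177.3] 14.0
40 [346.9  89.  334.4  88.3] 12.6
side
0 [346.2 221.1 368.2 199.4] 30.9
1 [332.6 20
[... 571 characters left out ...]
.4 395.7 123.3] 20.1
25 [338.6 182.6 327.6 171.1] 15.9
26 [415.8 163.6 428.5 157.6] 14.0
27 [316.4 223.7 326.4 236.3] 16.0
29 [408.5 209.7 405.5 225.8] 16.4
31 [391.5 144.6 378.9 134.6] 16.0
32 [327.7 157.3 357.3 187.7] 42.4
33 [325.  173.7 334.7 184.1] 14.2
34 [411.  148.5 428.4 134.7] 22.3
35 [386.7 239.8 402.  246.6] 16.7
37 [416.4 181.5 428.8 188.1] 14.1
39 [336.4 158.6 350.7 173.1] 20.3
42 [364.9 242.5 335.7 219.6] 37.1
43 [409.6 208.2 414.8 182. ] 26.7
44 [331.9 213.1 322.6 202.3] 14.2
45 [328.2 225.5 312.4 206.5] 24.8
47 [351.9 225.6 362.  232.9] 12.5
48 [370.2 206.8 367.1 223.4] 16.9
49 [303.8 239.7 314.6 247.8] 13.5
50 [347.8 190.9 359.1 202.2] 15.9
51 [372.5 193.  370.8 205.7] 12.7
```

View pics/top_lsd.png

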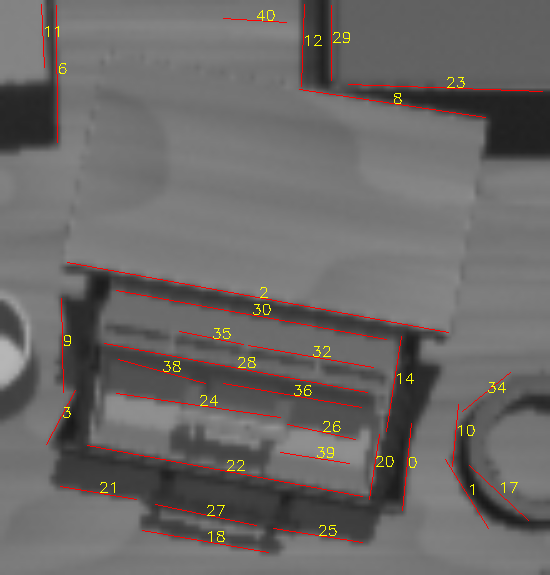

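View pics/side_lsd.png

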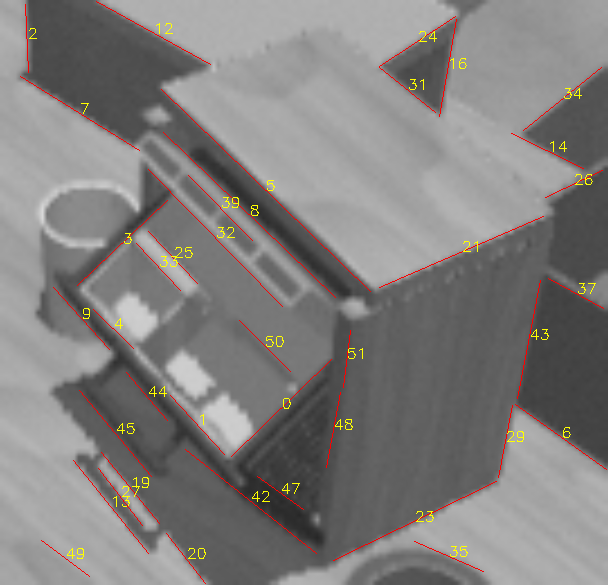

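```bash
python3 - <<'E'
from h import *
np.set_printoptions(precision=1,suppress=True)
def ln(cam,l,z,name):
    a=onplane(cam,l[:2],z);b=onplane(cam,l[2:],z);d=b-a
    ang=np.degrees(np.arctan2(d[1],d[0]));print(cam,name,a[:2],b[:2],"ang",round(ang%180,2),round(np.hypot(*d[:2]),1))
ln("top",[303.1,137,379.3,151],262,"topfront")
ln("side",[330.5,139.5,376.8,184.4],262,"topfront")
ln("side",[379,183.5,415.4,167.6],262,"topright side")
ln("side",[404.9,226.7,368.7,244.2],0,"right bottom")
ln("top",[386.7,108.2,349.5,102.4],262,"topback")
# tray front rim / rim inner corners: bin
def bp(x,y,z,j=0.):
    a=.62-j;return np.array([x*np.cos(a)-z*np.sin(a),y,34+x*np.sin(a)+z*np.cos(a)])
print("pull",bp(-43,0,98),"rim front inner",bp(0,100,124),"pocket top back",bp(125,99,185),"pocket top front",bp(102,99,185),"grip",bp(64,0,179))
ln("top",[307,173.6,362.2,183.9],bp(0,100,124)[2],"rim front inner")
ln("top",[340.8,189.6,320.6,185.6],89,"bar")
ln("side",[328.2,225.5,312.4,206.5],89,"bar?")
ln("top",[313,142.6,367,152.5],bp(125,99,185)[2],"pocket back top")
ln("side",[369.1,185.8,330.9,149.1],bp(125,99,185)[2],"pocket back top")
ln("side",[357.3,187.7,327.7,157.3],bp(102,99,185)[2],"pocket front top")
ln("top",[310.6,153.3,363.1,163.1],bp(102,99,185)[2],"pocket front top")
for y in(0,): 
  for th,t in((-10.7,(611,-34)),):
    c,s=np.cos(np.radians(th)),np.sin(np.radians(th));R=np.array([[c,-s,0],[s,c,0],[0,0,1]])
    for cam in("top","side"):
      for nm,p in dict(FL=(16,125,262),FR=(16,-125,262),BL=(160,125,262),BR=(160,-125,262),FRbot=(0,-125,0),BRbot=(160,-125,0),bl=bp(-43,50,98),br=bp(-43,-50,98),gl=bp(64,35,192),gr=bp(64,-35,192),pfl=bp(102,99,185),pfr=bp(102,-99,185),pbl=bp(125,99,185),pbr=bp(125,-99,185)).items():
        print(cam,nm,proj(cam,R@np.array(p)+[t[0],t[1],0]))
E
```

```text
top topfront [653.4  83.5] [ 608.7 -157.5] ang 79.48 245.1
side topfront [649.7  80.1] [ 603.1 -160.3] ang 79.03 244.9
side topright side [ 610.3 -161.9] [ 738.5 -185.4] ang 169.6 130.3
side right bottom [ 747.5 -185.6] [ 602.6 -157.5] ang 169.03 147.7
top topback [ 750.5 -182.9] [769.6 -63.7] ang 80.85 120.7
pull [-91.9   0.   88.8] rim front inner [-72.  100.  134.9] pocket top back [ -5.8  99.  257.2] pocket top front [-24.5  99.  243.8] grip [-51.9   0.  216.9]
top rim front inner [563.   77.6] [ 528. -112.] ang 79.53 192.8
top bar [516.1 -39.6] [530.1  31.8] ang 78.95 72.8
side bar? [505.4 -69.4] [522.9  25.6] ang 79.56 96.6
top pocket back top [636.6  52.1] [ 605.  -119.2] ang 79.53 174.1
side pocket back top [ 587.2 -146.7] [621.5  47.5] ang 79.98 197.2
side pocket front top [ 568.2 -120.6] [598.5  36.7] ang 79.1 160.1
top pocket front top [605.2  59.9] [ 573.8 -107.6] ang 79.4 170.5
top FL [302.3 138.1]
top FR [380.1 152.6]
top BL [311.4  95.9]
top BR [387.9 109.8]
top FRbot [371.6 175.3]
top BRbot [379.  135.2]
top bl [320.5 185.7]
top br [348.3 191. ]
top gl [325.7 168.6]
top gr [347.1 172.7]
top pfl [308.1 153.2]
top pfr [369.1 164.7]
top pbl [309.1 146.5]
top pbr [370.6 158. ]
side FL [329.3 138.7]
side FR [376.8 184.2]
side BL [366.8 124.9]
side BR [417.2 166.8]
side FRbot [365.3 246.4]
side BRbot [404.6 227.2]
side bl [312.7 204.4]
side br [328.9 224. ]
side gl [323.6 171. ]
side gr [336.1 184.3]
side pfl [322.6 151.7]
side pfr [359.  188.7]
side pbl [327.7 146.3]
side pbr [364.8 182.9]
```

```bash
cat >> h.py <<'E'
YAW=-10.6;ORG=np.array([613.4,-33.4])
def frame(a=.62,yaw=None):
    yaw=YAW if yaw is None else yaw
    c,s=np.cos(np.radians(yaw)),np.sin(np.radians(yaw))
    U=np.array([[c,-s,0],[s,c,0],[0,0,1]])
    B=U@np.array([[np.cos(a),0,-np.sin(a)],[0,1,0],[np.sin(a),0,np.cos(a)]])
    return U,B
def bw(p,a=.62):
    U,B=frame(a);return np.array([ORG[0],ORG[1],34.])+B@np.asarray(p,float)
def toolori(sgn=1,a=.62):   # y_tool = sgn*tray/bin x ; z_tool=-bin z
    B=frame(a)[1];y=sgn*B[:,0];z=-B[:,2];return np.c_[np.cross(y,z),y,z]
GD=18.7
E
python3 - <<'E'
from h import *
from plant import env
np.set_printoptions(precision=1,suppress=True)
for s in(1,-1):
    for zl in(179-GD,179-GD+60,179-GD+120,179-GD+150):
        q=env.ik(bw((64,0,zl)),toolori(s));print(s,zl,bw((64,0,zl)),None if q is None else np.array(q))
for a in(.62,.3,0):
    U,B=frame(a);p=bw((-43,0,98),a);q=env.ik(p-30*U[:,0],toolori(1,.62));print(a,q)
    q=env.ik(p-30*U[:,0],toolori(-1,.62));print(a,q)
print(env.read_time_s())
E
```

```text
1 160.3 [573.  -25.8 201.7] [ -8.1  -3.6 -43.4  14.7  -1.4  92. ]
1 220.3 [538.8 -19.4 250.5] [ -7.9 -10.6 -41.3  23.8  -1.6  92.2]
1 280.3 [504.5 -13.  299.3] [ -7.6 -16.6 -38.   33.1  -1.7  92.4]
1 310.3 [487.4  -9.8 323.7] [ -7.4 -19.3 -36.   37.8  -1.8  92.6]
-1 160.3 [573.  -25.8 201.7] [ -8.1  -3.6 -43.4  14.7  -1.4 -88. ]
-1 220.3 [538.8 -19.4 250.5] [ -7.9 -10.6 -41.3  23.8  -1.6 -87.8]
-1 280.3 [504.5 -13.  299.3] [ -7.6 -16.6 -38.   33.1  -1.7 -87.6]
-1 310.3 [487.4  -9.8 323.7] [ -7.4 -19.3 -36.   37.8  -1.8 -87.4]
0.62 None
0.62 None
0.3 None
0.3 None
0 [ -7.9  -1.5 -54.    2.   -1.6  92.2]
0 [ -7.9  -1.5 -54.    2.   -1.6 -87.8]
0.1
```

```bash
python3 - <<'E'
from h import *
from plant import env,hand,vision
import cv2
np.set_printoptions(precision=2,suppress=True)
hand.set_gripper(0.0)
env.reach(bw((64,56,240)),toolori(1))
print(env.read_time_s(),env.read_eef_pos()-bw((64,56,240)))
F=[]
for i in range(5): F.append(env.read_force()); env.dwell(.02)
print(np.array(F))
for n in("top","side"):
    c=vision.camera(n)["color"];x0,y0=(270,100) if n=="top" else (260,90)
    cv2.imwrite(f"pics/{n}1.png",cv2.resize(c[y0:y0+130,x0:x0+150],None,fx=4,fy=4,interpolation=cv2.INTER_CUBIC))
    print(n,proj(n,env.read_eef_pos()))
E
```

```text
3.0417 [0.24 0.63 0.12]
[[-0.32 -0.17  0.08]
 [-0.67  0.26 -0.08]
 [ 0.67 -0.16  0.71]
 [-0.26  0.19  0.32]
 [-0.08 -0.34 -0.28]]
top [316.8  172.27]
side [312.24 159.61]
```

View pics/top1.png

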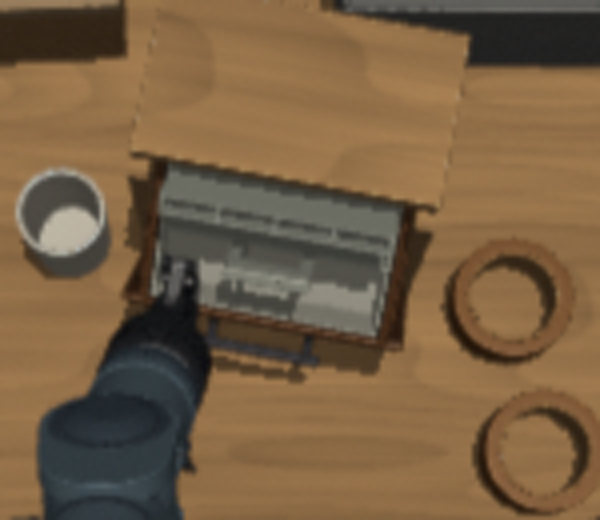

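View pics/side1.png

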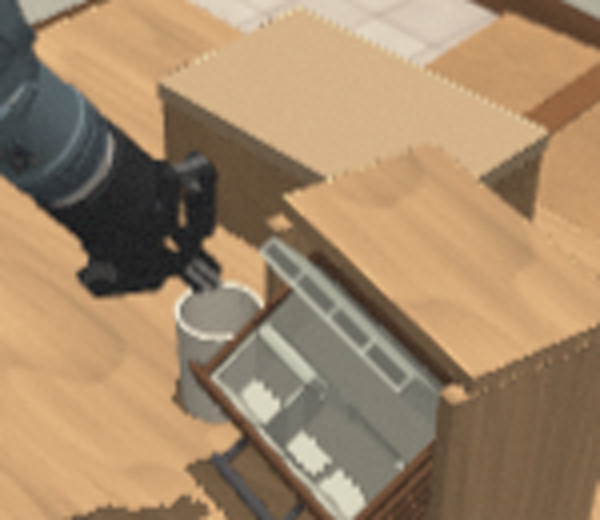

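```bash
cat > probe.py <<'E'
from h import *
from plant import env,hand,vision
np.set_printoptions(precision=2,suppress=True)
R=toolori(1);B=frame()[1]
def loc(p): return B.T@(np.asarray(p)-np.array([ORG[0],ORG[1],34.]))
E
python3 - <<'E'
from probe import *
try:
  for s in(1,-1):
    hit=env.move_linear(bw((64,s*56,172)),150,R,threshold=6)
    print("down",hit,loc(env.read_eef_pos()))
    if hit: break
    hit=env.move_linear(bw((64,s*40,172)),25,R,threshold=3.5)
    print("touch",hit,loc(env.read_eef_pos()),B.T@env.read_force(),env.read_time_s())
    p=loc(env.read_eef_pos())
    env.move_linear(bw((64,p[1]+s*6,172)),100,R)
    env.move_linear(bw((64,p[1]+s*6,212)),150,R)
    if s==1: env.move_linear(bw((64,-56,212)),200,R)
except env.MotionError as e: print(e)
print(env.read_time_s())
E
```

```text
down False [ 63.87  56.09 172.08]
touch True [ 63.96  44.25 172.34] [ 0.11  0.65 -0.43] 4.3417
down False [ 62.91 -54.84 171.65]
touch True [ 63.75 -45.95 172.31] [-0.66 -0.09 -0.04] 6.575
7.2417
```

```bash
python3 - <<'E'
from probe import *
try:
    y=-0.85
    env.move_linear(bw((64,y,215)),200,R)
    hand.set_gripper(0.36,20)
    print(env.read_gripper_width())
    f0=B.T@env.read_force()
    print("hit",env.move_linear(bw((64,y,179-GD)),120,R,threshold=8),loc(env.read_eef_pos()))
    hand.set_gripper(0.0,25)
    env.dwell(.1)
    F=[];T=[]
    for i in range(6): F.append(B.T@env.read_force());T.append(B.T@env.read_torque());env.dwell(.02)
    print("w",env.read_gripper_width()*85,loc(env.read_eef_pos()),np.mean(F,0),np.mean(T,0),f0)
except env.MotionError as e: print(e)
print(env.read_time_s())
E
```

```text
0.36137720052444333
hit False [ 63.87  -0.89 160.35]
w 11.638229849447288 [ 64.05  -0.79 160.66] [-1.9  -0.07  4.06] [-0.01  0.69  0.06] [ 0.1   0.38 -0.06]
9.15
```

```bash
python3 - <<'E'
from probe import *
hand.set_gripper(0.0,80)
try:
    p0=np.array([64,-.85,160.3])
    for ax,sg in((0,1),(0,-1),(1,1),(1,-1)):
        q=p0.copy();q[ax]+=sg*3
        h=env.move_linear(bw(q),10,R,threshold=5)
        e=loc(env.read_eef_pos())
        F=np.mean([B.T@env.read_force() for _ in range(4)],0);T=B.T@env.read_torque()
        print(ax,sg,h,e,F,T)
        env.move_linear(bw(p0),20,R)
except env.MotionError as e: print(e)
F=[B.T@env.read_force()]
print(loc(env.read_eef_pos()),F,B.T@env.read_torque(),env.read_gripper_width()*85,env.read_time_s())
E
```

```text
0 1 False [ 65.21  -0.81 160.32] [-2.48 -0.38  6.52] [-0.03  1.39  0.02]
0 -1 True [ 64.72  -0.8  160.98] [ 1.77 -0.41  0.13] [-0.01  0.3   0.08]
1 1 True [ 65.    -0.82 160.62] [ 1.7  -1.4   2.02] [0.05 0.41 0.03]
1 -1 True [ 65.02  -0.93 160.65] [0.96 1.58 1.93] [0.   0.52 0.02]
[ 65.04  -0.85 160.55] [array([ 2.99, -0.34,  3.43])] [-0.03  0.04  0.05] 10.40242770346663 11.7167
```

```bash
python3 - <<'E'
from probe import *
import cv2
try:
    for z,v in((175,40),(225,80),(283,150)):
        h=env.move_linear(bw((64.3,-.85,z)),v,R,threshold=25)
        print(h,loc(env.read_eef_pos()),B.T@env.read_force(),env.read_gripper_width()*85,env.read_time_s())
        if h: break
except env.MotionError as e: print(e)
env.dwell(.2)
print(loc(env.read_eef_pos()),env.read_force(),env.read_torque(),env.read_q())
for n in("top","side"):
    c=vision.camera(n)["color"];x0,y0=(270,100) if n=="top" else (260,90)
    cv2.imwrite(f"pics/{n}2.png",cv2.resize(c[y0:y0+130,x0:x0+150],None,fx=4,fy=4,interpolation=cv2.INTER_CUBIC))
E
```

```text
False [ 64.84  -0.89 175.05] [2.9  0.03 0.63] 10.619345296525275 12.2333
False [ 62.16  -0.88 224.08] [-2.17 -0.38 -1.88] 10.866577440622185 13.0083
False [ 64.05  -0.88 282.52] [-1.85 -0.76 -1.93] 10.979332488350613 13.5417
[ 62.97  -0.94 281.82] [ 0.33 -0.38 -2.4 ] [ 0.15  0.98 -0.03] [ -7.76 -16.78 -37.91  33.53  -1.65  92.33]
```

View pics/top2.png

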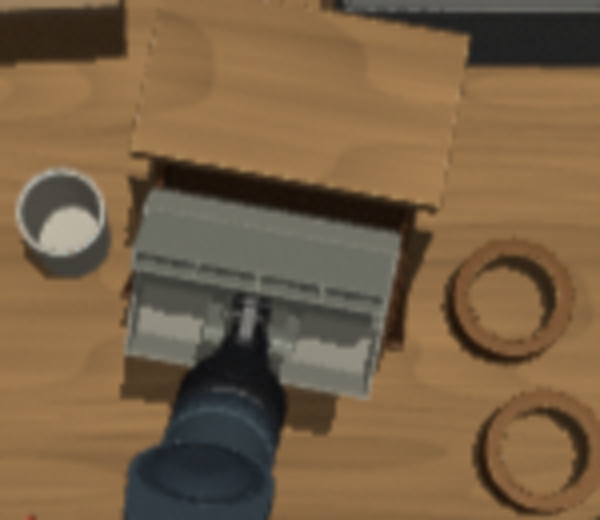

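View pics/side2.png

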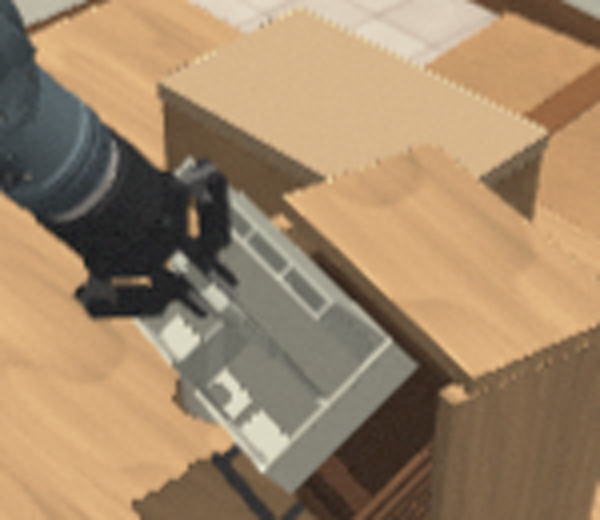

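The pictures show the tray lifted clear of the bin, level in the grip and with its pockets to the back. The bin stays tilted out. Next is the half turn.

```bash
python3 - <<'E'
from probe import *
import cv2
q=np.array(env.ik(bw((64.3,-.85,285)),toolori(-1)));print(q)
q0=np.array(env.read_q())
assert abs(q[5]-(q0[5]-180))<2
try: env.move_j(list(q))
except env.MotionError as e: print(e)
env.dwell(.3)
print(loc(env.read_eef_pos()),env.read_force(),env.read_torque(),env.read_gripper_width()*85,env.read_time_s())
Rr=env.read_tcp_rot();print((toolori(-1).T@Rr))
for n in("top","side"):
    c=vision.camera(n)["color"];x0,y0=(270,100) if n=="top" else (260,90)
    cv2.imwrite(f"pics/{n}3.png",cv2.resize(c[y0:y0+130,x0:x0+150],None,fx=4,fy=4,interpolation=cv2.INTER_CUBIC))
E
```

```text
[ -7.74 -17.06 -37.69  33.88  -1.66 -87.67]
[ 64.34  -0.86 285.  ] [-0.61  1.5  -3.01] [ 0.16  0.89 -0.02] 10.796369951144117 16.7917
[[ 1. -0. -0.]
 [ 0.  1. -0.]
 [ 0.  0.  1.]]
```

View pics/top3.png

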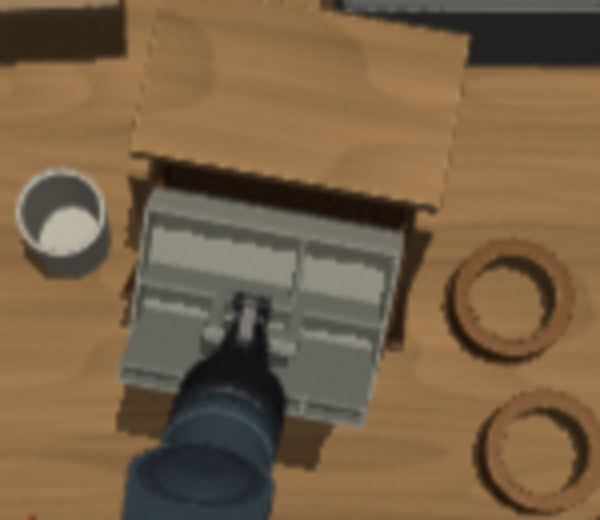

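View pics/side3.png

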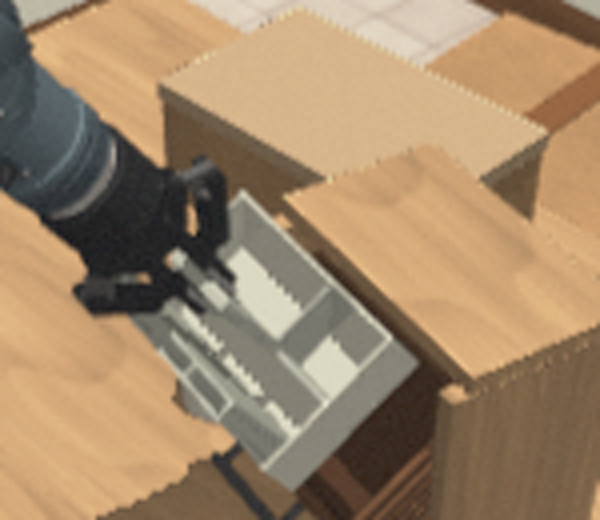

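```bash
python3 - <<'E'
from probe import *
R=toolori(-1)
x,y=64.4,-.85
env.move_linear(bw((x,y,214)),150,R)
env.dwell(.25)
print(loc(env.read_eef_pos()),B.T@env.read_force())
h=env.move_linear(bw((x,y,200)),25,R,threshold=6)
env.dwell(.1)
print(h,loc(env.read_eef_pos()),B.T@env.read_force(),B.T@env.read_torque(),env.read_time_s())
E
```

```text
[ 65.5   -0.78 214.88] [-1.39 -0.06 -2.65]
False [ 64.47  -0.78 200.  ] [-0.96  1.04 -2.8 ] [0.22 0.64 0.07] 18.575
```

```bash
python3 - <<'E'
from probe import *
import cv2
R=toolori(-1)
x,y=64.4,-.85
h=env.move_linear(bw((x,y,163)),30,R,threshold=8)
print(h,loc(env.read_eef_pos()),B.T@env.read_force(),B.T@env.read_torque(),env.read_time_s())
if not h:
    h=env.move_linear(bw((x,y,158.5)),10,R,threshold=6)
    env.dwell(.1)
    print(h,loc(env.read_eef_pos()),B.T@env.read_force(),B.T@env.read_torque(),env.read_time_s())
for n in("top","side"):
    c=vision.camera(n)["color"];x0,y0=(270,100) if n=="top" else (260,90)
    cv2.imwrite(f"pics/{n}4.png",cv2.resize(c[y0:y0+130,x0:x0+150],None,fx=4,fy=4,interpolation=cv2.INTER_CUBIC))
E
```

```text
False [ 64.54  -0.85 163.01] [ 0.29  1.99 -4.08] [0.52 0.43 0.1 ] 19.9583
True [ 64.64  -0.74 160.89] [ 2.02 -1.47  3.59] [-0.1   0.41  0.06] 20.3917
```

View pics/side4.png

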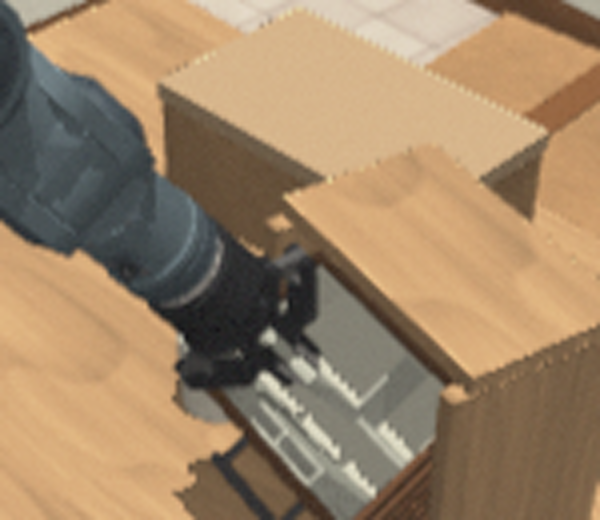

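```bash
python3 - <<'E'
from probe import *
R=toolori(-1)
x,y=64.4,-.85
hand.set_gripper(0.36)
env.move_linear(bw((x,y,205)),120,R)
hand.set_gripper(0.0,60)
for dy in(-24,24):
    env.move_linear(bw((x,y+dy,200)),120,R); env.dwell(.1)
    h=env.move_linear(bw((x,y+dy,186)),20,R,threshold=7)
    print(h,loc(env.read_eef_pos()),B.T@env.read_force(),env.read_time_s())
    env.move_linear(bw((x,y+dy,202)),100,R)
env.move_linear(bw((x,y,290)),200,R)
print(env.read_time_s())
U=frame()[0]
for t in(0,.15,.3):
  Rp=toolori(-1,t)
  for a in(.62,.3,0):
    p=bw((-43,0,98),a)-25*U[:,0]-np.array([0,0,25]); print(t,a,env.ik(p,Rp))
E
```

```text
True [ 64.9  -24.62 190.71] [ 2.48 -0.2   2.06] 22.7083
True [ 65.08  22.92 190.46] [ 1.63 -0.68  1.77] 24.1417
25.0167
0 0.62 [ -8.66  19.83 -24.4   45.77   0.   -88.06]
0 0.3 [ -8.74  20.44 -19.    50.56   0.   -88.14]
0 0 [ -8.83  22.33 -13.32  54.35   0.   -88.23]
0.15 0.62 [ -8.46  13.56 -34.4   33.46  -0.32 -87.88]
0.15 0.3 [ -8.56  13.92 -29.22  38.27  -0.3  -87.98]
0.15 0 [ -8.67  15.65 -23.92  41.83  -0.29 -88.09]
0.3 0.62 [ -8.22   8.2  -44.27  20.35  -0.7  -87.72]
0.3 0.3 [ -8.34   8.24 -39.27  25.31  -0.67 -87.84]
0.3 0 [ -8.48   9.8  -34.26  28.76  -0.63 -87.97]
```

```bash
cat > push.py <<'E'
from probe import *
U=frame()[0]
def ptcp(a,t,h=14.5,d=8,gap=0,y=0,dx=0):
    P=bw((-43,y,98),a)
    n=U@np.array([np.cos(t),0,np.sin(t)]);u=U@np.array([-np.sin(t),0,np.cos(t)])
    return P-(5.5+h+gap)*n-d*u
def pori(t,jawy):
    n=U@np.array([np.cos(t),0,np.sin(t)]);u=U@np.array([-np.sin(t),0,np.cos(t)]);z=-u
    if jawy: y=jawy*U[:,1]
    else: y=-n
    return np.c_[np.cross(y,z),y,z]
E
python3 - <<'E'
from push import *
import cv2
for jawy in(0,1,-1):
  for t in(.4,.45,.5,.55,.6,.65):
    r=[]
    for a,g in((.62,12),(.62,0),(.3,0),(0,0)):
        q=env.ik(ptcp(a,t,gap=g),pori(t,jawy)); r.append(None if q is None else np.round(q,0).astype(int).tolist())
    print(jawy,t,r)
for n in("top","side"):
    c=vision.camera(n)["color"];x0,y0=(270,100) if n=="top" else (260,90)
    cv2.imwrite(f"pics/{n}5.png",cv2.resize(c[y0:y0+130,x0:x0+150],None,fx=4,fy=4,interpolation=cv2.INTER_CUBIC))
E
```

```text
0 0.4 [[-8, 5, -51, 12, -1, -88], [-8, 5, -49, 13, -1, -88], [-8, 5, -44, 18, -1, -88], [-8, 7, -39, 21, -1, -88]]
0 0.45 [[-8, 4, -54, 7, -1, -88], [-8, 4, -52, 8, -1, -88], [-8, 4, -47, 13, -1, -88], [-8, 5, -42, 16, -1, -88]]
0 0.5 [[-8, 3, -57, 1, -1, -88], [-8, 4, -55, 3, -1, -88], [-8, 3, -50, 8, -1, -88], [-8, 4, -46, 11, -1, -88]]
0 0.55 [None, None, [-8, 2, -54, 3, -1, -88], [-8, 3, -49, 6, -1, -88]]
0 0.6 [None, None, [-8, 2, -57, -3, -2, -88], [-8, 3, -52, 1, -1, -88]]
0 0.65 [None, None, None, [-8, 2, -55, -5, -2, -88]]
1 0.4 [[-8, 5, -51, 12, -1, 2], [-8, 5, -49, 13, -1, 2], [-8, 5, -44, 18, -1, 2], [-8, 7, -39, 21, -1, 2]]
1 0.45 [[-8, 4, -54, 7, -1, 2], [-8, 4, -52, 8, -1, 2], [-8, 4, -47, 13, -1, 2], [-8, 5, -42, 16, -1, 2]]
1 0.5 [[-8, 3, -57, 1, -1, 2], [-8, 4, -55, 3, -1, 2], [-8, 3, -50, 8, -1, 2], [-8, 4, -46, 11, -1, 2]]
1 0.55 [None, None, [-8, 2, -54, 3, -1, 2], [-8, 3, -49, 6, -1, 2]]
1 0.6 [None, None, [-8, 2, -57, -3, -2, 2], [-8, 3, -52, 1, -1, 2]]
1 0.65 [None, None, None, [-8, 2, -55, -5, -2, 2]]
-1 0.4 [[-8, 5, -51, 12, -1, -178], [-8, 5, -49, 13, -1, -178], [-8, 5, -44, 18, -1, -178], [-8, 7, -39, 21, -1, -178]]
-1 0.45 [[-8, 4, -54, 7, -1, -178], [-8, 4, -52, 8, -1, -178], [-8, 4, -47, 13, -1, -178], [-8, 5, -42, 16, -1, -178]]
-1 0.5 [[-8, 3, -57, 1, -1, -178], [-8, 4, -55, 3, -1, -178], [-8, 3, -50, 8, -1, -178], [-8, 4, -46, 11, -1, -178]]
-1 0.55 [None, None, [-8, 2, -54, 3, -1, -178], [-8, 3, -49, 6, -1, -178]]
-1 0.6 [None, None, [-8, 2, -57, -3, -2, -178], [-8, 3, -52, 1, -1, -178]]
-1 0.65 [None, None, None, [-8, 2, -55, -5, -2, -178]]
```

View pics/side5.png

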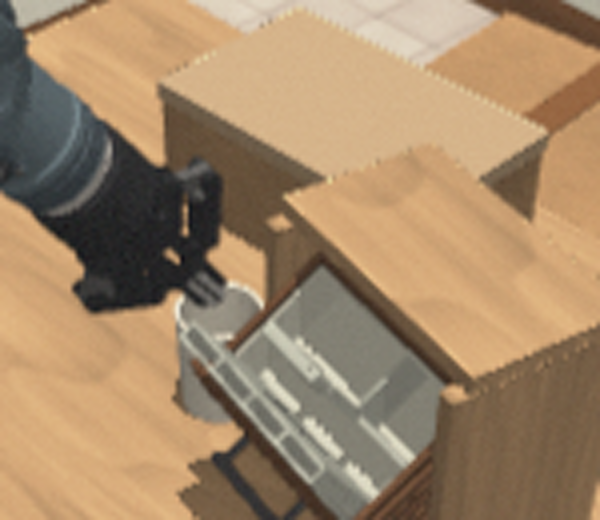

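View pics/top5.png

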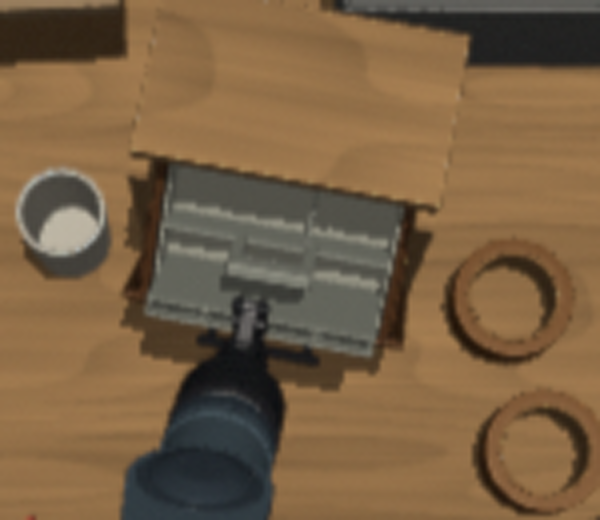

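The pictures show the tray seated evenly, with the pockets at the front panel next to the pull bar. Next I push the bin shut on its arc. The jaws lie along the bar, and the steep tilt keeps the gripper's body clear of the overhanging pockets.

```bash
python3 - <<'E'
from push import *
t=.5;O=pori(t,1);u=-O[:,2];h,d=11,5
for k in(180,120,60,0):
    print(k,env.ik(ptcp(.62,t,h,d,12)+k*u,O))
try:
    env.reach(ptcp(.62,t,h,d,12)+160*u,O)
    print(env.read_q(),env.read_time_s())
    hit=env.move_linear(ptcp(.62,t,h,d,12),120,O,threshold=8)
    print(hit,env.read_time_s(),env.read_eef_pos()-ptcp(.62,t,h,d,12))
    if not hit:
        hit=env.move_linear(ptcp(.62,t,h,d,-3),25,O,threshold=4)
        env.dwell(.1)
        print("contact",hit,env.read_eef_pos()-ptcp(.62,t,h,d,0),U.T@env.read_force(),env.read_time_s())
except env.MotionError as e: print("ME",e)
E
```

```text
180 [ -6.94 -21.11 -46.93  35.59  -1.75   3.21]
120 [ -7.3  -14.51 -51.35  24.55  -1.58   2.9 ]
60 [ -7.6   -6.45 -54.59  13.25  -1.44   2.64]
0 [ -7.84   2.75 -56.47   2.16  -1.32   2.42]
[ -7.06 -19.05 -48.51  31.94  -1.69   3.07] 26.525
False 28.0083 [ 0.25 -0.    0.55]
contact False [ 2.22 -0.42  1.15] [-2.41 -0.47 -0.22] 28.8583
```

```bash
python3 - <<'E'
from push import *
t=.5;O=pori(t,1);h,d=11,5
try:
    for a in(.54,.46,.38,.30,.22,.14,.07,.02):
        hit=env.move_linear(ptcp(a,t,h,d,-4),45,O,threshold=35)
        print(a,hit,U.T@env.read_force(),env.read_eef_pos()-ptcp(a,t,h,d,0),env.read_time_s())
        if hit: break
except env.MotionError as e: print("ME",e)
E
```

```text
0.54 False [-8.95 -0.8  -2.19] [-1.16  0.13 -1.33] 29.2167
0.46 False [-13.86   0.32  -0.49] [-2.48  0.35 -2.12] 29.5583
0.38 False [-16.54  -0.3    4.12] [-3.33  0.52 -2.58] 29.9
0.3 False [-13.33  -1.36   1.63] [-2.01  0.33 -1.71] 30.2417
0.22 False [-11.01   0.13   1.5 ] [-0.17  0.02 -0.39] 30.5833
0.14 False [-7.59  0.26  0.23] [ 1.12 -0.2   0.47] 30.925
0.07 False [-5.43  0.06 -1.81] [ 1.78 -0.29  0.72] 31.2417
0.02 False [-4.62 -0.48 -3.49] [ 2.16 -0.35  0.81] 31.5083
```

```bash
python3 - <<'E'
from push import *
import cv2
t=.5;O=pori(t,1);h,d=11,5
try:
    hit=env.move_linear(ptcp(-.12,t,h,d,-4),30,O,threshold=22)
    print(hit,U.T@env.read_force(),env.read_eef_pos()-ptcp(0,t,h,d,0),env.read_time_s())
    env.dwell(.3)
    print(U.T@env.read_force(),U.T@(env.read_eef_pos()-ptcp(0,t,h,d,0)),env.read_time_s())
except env.MotionError as e: print("ME",e)
for n in("top","side"):
    c=vision.camera(n)["color"];x0,y0=(270,100) if n=="top" else (260,90)
    cv2.imwrite(f"pics/{n}6.png",cv2.resize(c[y0:y0+130,x0:x0+150],None,fx=4,fy=4,interpolation=cv2.INTER_CUBIC))
E
```

```text
True [-0.44 -0.08 -0.75] [ 1.05 -0.21 -2.31] 31.8917
[-0.46  0.41  0.86] [-1.46  0.03 -4.4 ] 32.1917
```

View pics/side6.png

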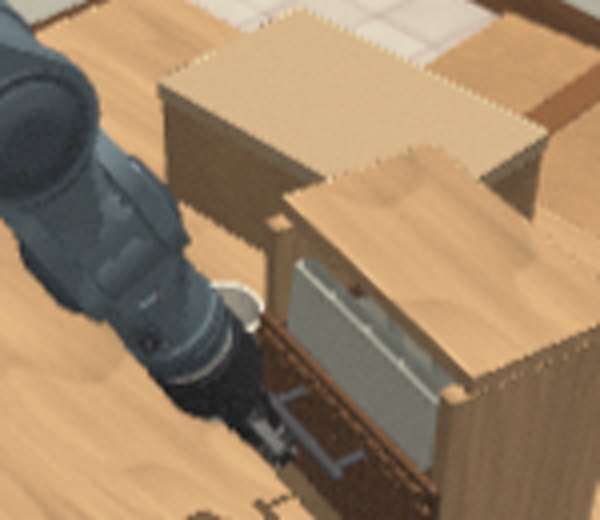

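View pics/top6.png

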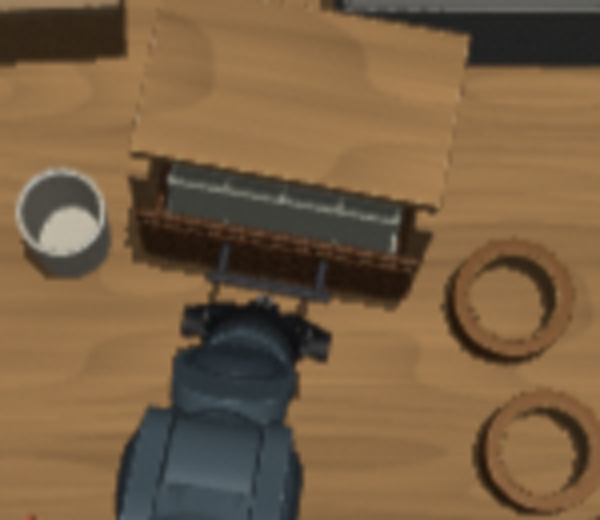

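```bash
python3 - <<'E'
from push import *
for a in(0,.05,.1):
  for n,o in(("top",(270,100)),("side",(260,90))):
    z=lambda p:np.round((proj(n,p)-o)*4+1.5,0).tolist()
    print(a,n,"bar",z(bw((-43,50,98),a)),z(bw((-43,-50,98),a)),"rim",z(bw((-8,123,124),a)),z(bw((-8,-123,124),a)),"pocket top front",z(bw((3,99,185),a)),z(bw((3,-99,185),a)))
t=.5;O=pori(t,1);h,d=11,5
n=O[:,0]; print(U.T@n)
try:
    p=ptcp(0,t,h,d,4)-3*U[:,2]
    env.move_linear(p,60,O); env.dwell(.15)
    hit=env.move_linear(p+26*U[:,0],15,O,threshold=18)
    print(hit,U.T@env.read_force(),U.T@(env.read_eef_pos()-ptcp(0,t,h,d,0)),env.read_time_s())
except env.MotionError as e: print("ME",e)
E
```

```text
0 top bar [213.0, 277.0] [326.0, 299.0] rim [136.0, 215.0] [420.0, 268.0] pocket top front [162.0, 188.0] [401.0, 232.0]
0 side bar [266.0, 397.0] [334.0, 473.0] rim [256.0, 308.0] [430.0, 491.0] pocket top front [283.0, 261.0] [429.0, 406.0]
0.05 top bar [211.0, 283.0] [325.0, 305.0] rim [134.0, 222.0] [419.0, 276.0] pocket top front [160.0, 199.0] [399.0, 243.0]
0.05 side bar [261.0, 401.0] [328.0, 478.0] rim [249.0, 311.0] [423.0, 495.0] pocket top front [273.0, 265.0] [418.0, 411.0]
0.1 top bar [210.0, 289.0] [324.0, 311.0] rim [133.0, 229.0] [417.0, 283.0] pocket top front [157.0, 210.0] [397.0, 254.0]
0.1 side bar [255.0, 406.0] [323.0, 482.0] rim [243.0, 314.0] [416.0, 499.0] pocket top front [263.0, 269.0] [408.0, 416.0]
[-0.88 -0.   -0.48]
True [-0.9   0.06 -0.04] [  6.15  -0.01 -12.03] 33.875
```

```bash
python3 - <<'E'
from push import *
import cv2
t=.5;O=pori(t,1);h,d=11,5
try:
    env.move_linear(ptcp(0,t,h,d,18),60,O)
    env.move_linear(ptcp(0,t,h,d,25)-150*O[:,2],150,O)
    q=list(env.read_q());q[0]=45;q[1]-=3;env.move_j(q)
except env.MotionError as e: print("ME",e)
env.dwell(.2)
print(env.read_time_s(),env.read_force())
for n in("top","side"):
    c=vision.camera(n)["color"];cv2.imwrite(f"pics/{n}7f.png",c);x0,y0=(270,90) if n=="top" else (290,110)
    cv2.imwrite(f"pics/{n}7.png",cv2.resize(c[y0:y0+115,x0:x0+135],None,fx=5,fy=5,interpolation=cv2.INTER_CUBIC))
    z=lambda p:np.round((proj(n,p)-(x0,y0))*5+2,0).tolist()
    print(n,"bar",z(bw((-43,50,98),0)),z(bw((-43,-50,98),0)),"rim",z(bw((-8,123,124),0)),z(bw((-8,-123,124),0)),"pf",z(bw((3,99,185),0)),z(bw((3,-99,185),0)),"topF",z(U@np.array([16,125,262])+[*ORG,0]),z(U@np.array([16,-125,262])+[*ORG,0]))
E
```

```text
37.2333 [-0.12  0.57  0.64]
top bar [266.0, 397.0] [408.0, 424.0] rim [170.0, 319.0] [525.0, 386.0] pf [203.0, 285.0] [501.0, 341.0] topF [163.0, 239.0] [551.0, 311.0]
side bar [182.0, 397.0] [267.0, 491.0] rim [170.0, 285.0] [387.0, 514.0] pf [204.0, 226.0] [386.0, 408.0] topF [200.0, 143.0] [438.0, 371.0]
```

View pics/side7.png

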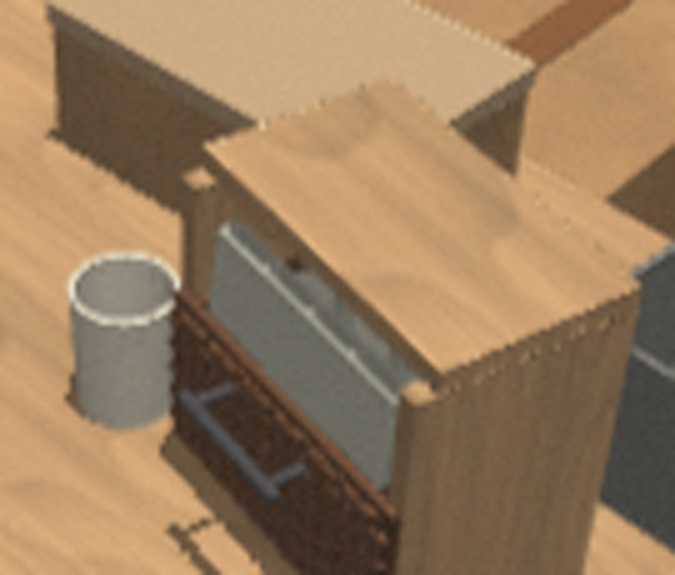

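View pics/top7.png

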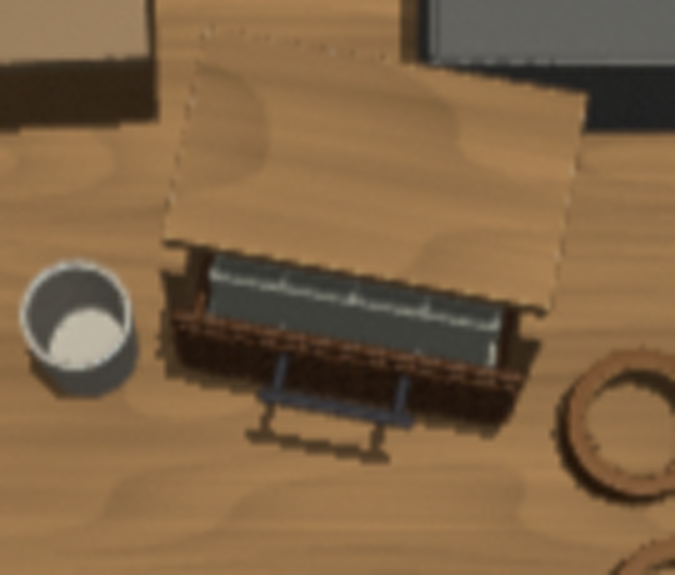

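View pics/top7f.png

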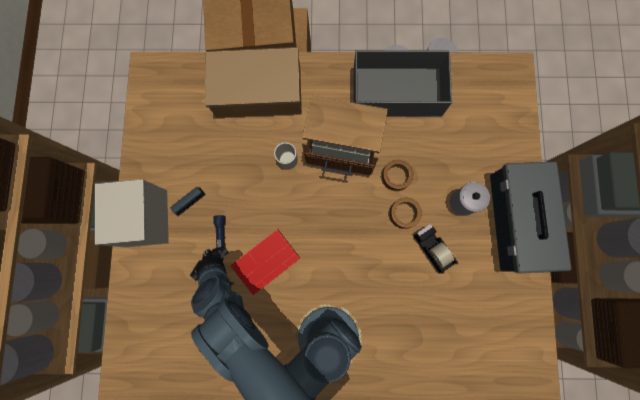

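```bash
python3 - <<'E'
from push import *
import cv2
for n,(x0,y0,w,hh) in {"top":(300,130,85,60),"side":(320,145,60,75)}.items():
    s=8
    c=cv2.imread(f"pics/{n}7f.png")[y0:y0+hh,x0:x0+w]
    c=cv2.resize(c,None,fx=s,fy=s,interpolation=cv2.INTER_NEAREST)
    P=lambda p:tuple(int(v) for v in (proj(n,p)-(x0,y0))*s+s/2)
    def L(a,b,col): cv2.line(c,P(bw(a,0)),P(bw(b,0)),col,1)
    L((3,99,185),(3,-99,185),(0,0,255));L((26,99,185),(26,-99,185),(0,255,255));L((3,99,185),(3,99,124),(0,0,255))
    L((3,-99,185),(3,-99,124),(0,0,255));L((-8,123,124),(-8,-123,124),(255,0,0));L((0,100,124),(0,-100,124),(255,255,0))
    L((-43,50,98),(-43,-50,98),(0,255,0));L((3,99,117),(125,99,117),(255,0,255))
    cv2.imwrite(f"pics/{n}8.png",c)
E
```

```text
(no output)
```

View pics/top8.png

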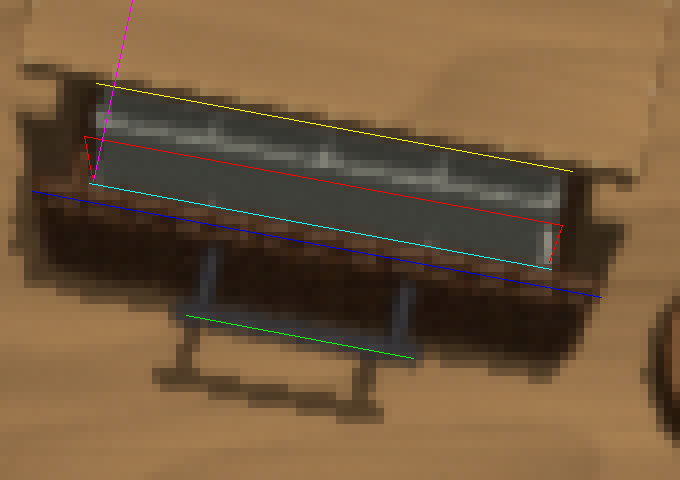

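View pics/side8.png

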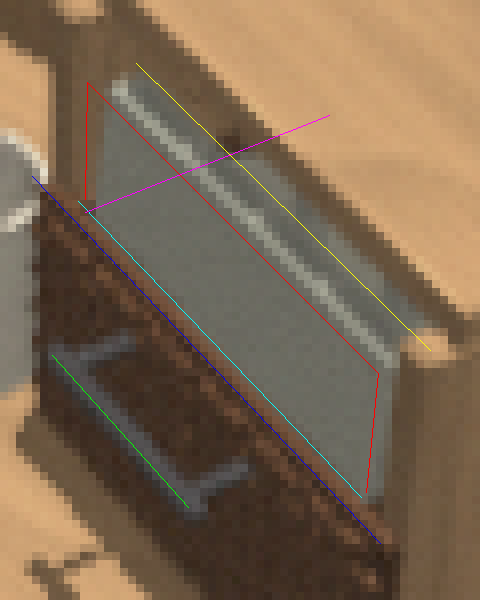

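The bin's rim and bar line up with the shut positions in both views, and the neighbours haven't moved. The pocket rim appears about 3–5 mm farther in than I predicted. I'll touch it from above at both ends to check that the tray is fully down.

```bash
python3 - <<'E'
from push import *
O=pori(0,1)
Z=lambda x,y,z: U@np.array([x,y,0])+np.array([ORG[0],ORG[1],z])
def lu(p): return U.T@(np.asarray(p)-[ORG[0],ORG[1],0])
try:
    print(env.ik(Z(-1,70,222),O),env.ik(Z(-1,-70,222),O))
    env.reach(Z(-40,70,290),O)
    env.move_linear(Z(-1,70,240),150,O)
    for y in(70,-70):
        env.move_linear(Z(-1,y,227),100,O);env.dwell(.15)
        hit=env.move_linear(Z(-1,y,212),15,O,threshold=8)
        print(y,hit,lu(env.read_eef_pos()),env.read_force(),env.read_time_s())
        env.move_linear(Z(-1,y,240),100,O)
        if y>0: env.move_linear(Z(-1,-70,240),150,O)
    env.move_linear(Z(-40,-70,270),150,O)
except env.MotionError as e: print("ME",e)
print(env.read_time_s())
E
```

```text
[-2.54 28.   13.08 75.08  0.    8.06] [-15.63  25.75   9.52  73.77   0.    -5.03]
70 True [ -1.1   70.   216.89] [0.26 0.45 4.75] 40.675
-70 True [ -1.09 -70.03 216.62] [-1.22 -0.36  5.31] 43.3083
44.175
```

```bash
python3 - <<'E'
from push import *
import cv2
q=list(env.read_q());q[0]=50
env.move_linear(env.read_eef_pos()-60*U[:,0]+np.array([0,0,40]),150)
q=list(env.read_q());q[0]=60;env.move_j(q);env.dwell(.3)
print(env.read_time_s(),env.read_force())
for n in("top","side"):
    c=vision.camera(n)["color"];cv2.imwrite(f"pics/{n}9f.png",c)
    d=cv2.absdiff(c,cv2.imread(f"pics/{n}0.png")).max(2);cv2.imwrite(f"pics/{n}9d.png",cv2.hconcat([c[:, 100:500],cv2.cvtColor(np.uint8(d>40)*255,cv2.COLOR_GRAY2BGR)[:,100:500]]))
    d2=cv2.absdiff(c,cv2.imread(f"pics/{n}7f.png")).max(2)
    s=(slice(130,190),slice(300,385)) if n=="top" else (slice(145,225),slice(320,385))
    print(n,"bin change since shut",(d2[s]>25).sum())
E
```

```text
47.3583 [ 0.39 -0.02  0.48]
top bin change since shut 0
side bin change since shut 0
```

View pics/top9d.png

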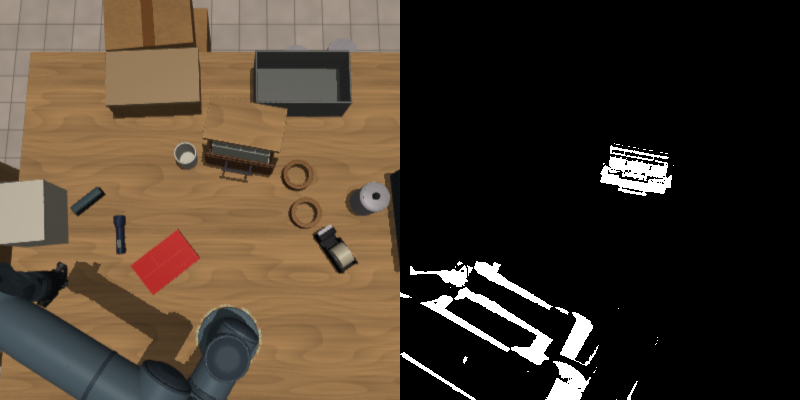

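View pics/side9d.png

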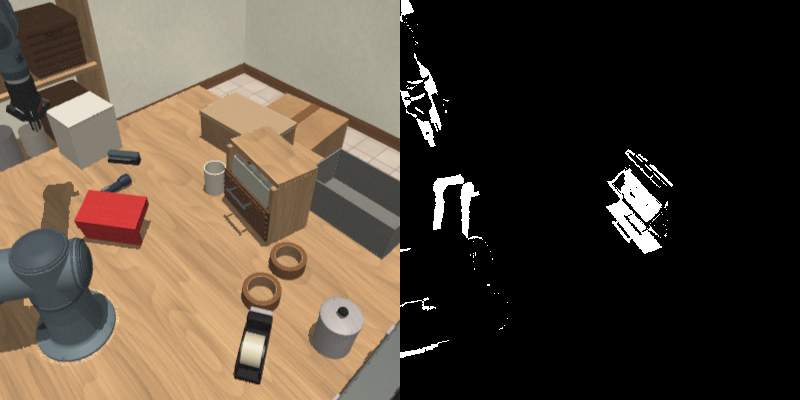

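Only the bin, the tray and the arm changed between the first and last pictures. There's time left, so I'll do one firm confirming push on the bar.

```bash
python3 - <<'E'
from push import *
import cv2
t=.4;O=pori(t,1);h,d=11,10
try:
    env.reach(ptcp(0,t,h,d,30)-60*O[:,2],O)
    env.move_linear(ptcp(0,t,h,d,8),150,O);env.dwell(.1)
    print(env.read_time_s())
    hit=env.move_linear(ptcp(0,t,h,d,-14),25,O,threshold=26)
    print(hit,U.T@env.read_force(),U.T@(env.read_eef_pos()-ptcp(0,t,h,d,0)),env.read_time_s())
    env.move_linear(ptcp(0,t,h,d,25),120,O)
    env.move_linear(ptcp(0,t,h,d,45)-100*O[:,2],200,O)
    q=list(env.read_q());q[0]=45;env.move_j(q)
except env.MotionError as e: print("ME",e)
for n in("top","side"):
    c=vision.camera(n)["color"];cv2.imwrite(f"pics/{n}10f.png",c)
    d2=cv2.absdiff(c,cv2.imread(f"pics/{n}9f.png")).max(2)
    s=(slice(130,190),slice(300,385)) if n=="top" else (slice(145,225),slice(320,385))
    print(n,"change",(d2[s]>25).sum(),(d2[s]>12).sum())
print(env.read_time_s())
E
```

```text
50.25
False [-21.98  -0.73   5.3 ] [ 1.91  0.01 -1.62] 51.2833
top change 0 0
side change 0 3
54.075
```

The bar took a 22 N push without moving, which is more than the 10–15 N it takes to shut the bin. So the bin is fully home, and I'm handing the job in.

```bash
python3 -c "
from plant import job_done,env
job_done();print(env.read_time_s())"
```

```text
the job is handed in; nothing more can be done
the job is handed in; nothing more can be done
```

I lifted the tray out by its handle, turned it half round and seated it with the tall pockets at the front panel. I then pushed the bin shut by its pull bar and handed in at about 54 s of the 64 s allowed.

**What my last checks showed**
- **Tray seated:** before I shut the bin, the handle top measured the same height at both ends, to 0.3 mm. After shutting, the pocket rim did too. Both were 1.4–2.3 mm below nominal, probably because the arm flexed under the touch force, and neither was high.
- **Bin shut:** a last push of about 22 N on the bar gave no visible change in either view. Shutting the bin takes only 10–15 N.
- **Other things on the shelf:** comparing the first pictures with those taken just before the last push, only the bin, the tray and the arm (with its shadow) had changed.

**What disagreed**
- **Pocket rim position:** in the pictures it appeared about 3–5 mm farther back than I predicted. I put this down to calibration error, tray play and wall thickness, since the height checks show the tray is down.
- **Feeling for play:** when I gripped the seated tray and nudged it sideways, the readings were unclear, and the bin may have swung in by about 1 mm. The tray still went in without touching the rim.

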